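# Put a glass knob in to anneal and start the soak

## Task

Put the glass knob in to anneal. Pause the hearth by pressing the key marked with a pair of bars until it latches and the cross key pops up; slide the hearth's cover round its curved rod to the open end stop, set the knob down gently, upright, in the middle of the hearth, and slide the cover fully shut. Then press the cross key until it latches and the pair-of-bars key pops up, and take the hand away, leaving the other things on the bench where they are.

Things in the scene. Friction and masses are not known exactly. Their poses are not given: they have to be found in the camera images.
- hearth_center (a point): Centre of the hearth's white floor, on its surface, 30 mm above the bench. The hearth is a steel base 130 mm square, fixed to the bench, with a low terracotta rim round a 94 mm square floor; the rim stands 8 mm above the floor. Axes: z up, x away from the middle of the rod's bend (which lies at x = -190 mm, y = 0 here); the cover opens towards -y.
- hearth: The fixed hearth with its rod; origin on the bench under the middle of the rod's bend, z up, x towards the hearth's centre, 190 mm away. The round steel rod, an arc of 120 mm radius about this origin, runs level 70 mm above the bench from 0.23 rad on the +y side of the x axis to 1.38 rad on the -y side, on two end posts no taller than 76 mm.
- cover_handle (a point): Centre of the cover's upright black handle blade, 127 mm above the bench. The blade is 34 mm long (this point's x, radial), 10 mm thick (y, along the travel) and rises from 89 to 148 mm above the bench; pinch it across its thickness from above. It stands on a brass bushing that rides the curved rod: it goes round the 120 mm circle and turns with the bend.
- cover_center (a point): Centre of the flat aluminium cover plate that the bushing carries on the outer side of the rod: 120 mm (x, radial) by 112 mm (y), 5 mm thick, from 84 to 89 mm above the bench, its centre 195 mm from the middle of the bend. Shut, it lies over the hearth, 9 mm above the top of a standing knob.
- cover (a joint): Angle of the cover along its rod, rad: 0 fully shut over the hearth (end stop), growing as it moves clockwise seen from above (the handle's -y direction) to 1.15 fully open (end stop). It has friction, about 2 N at the handle, and stays where it is left.
- knob_center (a point): Middle of the loose amber glass cabinet knob, half-way up; z is its axis. 45 mm tall, it stands upright on a flat round foot 28 mm across; a narrow neck 18 mm across; a round head 38 mm across at its widest, 28 to 36 mm above the foot's underside (so the widest part is about 10 mm above this point). About 60 g.
- bank: Key bank: a grey box 110 x 190 mm, 60 mm high, fixed to the bench; origin under its middle, y along the row. Four equal black keys, 40 mm apart, each cap 44 x 26 mm, marked in white in any order: a cross, one bar, a round dot, a pair of bars. Cap tops are 88 mm above the bench when up, about 75 mm when latched. Latching one key releases the one that was down.
- key_cross_top (a point): centre of the top face of the cross-marked (+) key (z up, x along the key's 44 mm length, y along the row). Latched down at the start; the last key to press. Pressed from up, straight down to the bottom, 14 to 14.8 mm (it takes up to about 4 N), any key latches and releases the key that was down; let go, it rises to about 13 mm down and stays.
- key_bar_top (a point): centre of the top face of the single-bar key (z up, x along the key's 44 mm length, y along the row). 
- key_dot_top (a point): centre of the top face of the dot key (z up, x along the key's 44 mm length, y along the row). 
- key_pair_top (a point): centre of the top face of the pair-of-bars key (z up, x along the key's 44 mm length, y along the row). Up at the start; the first key to press.
- key_cross (a joint): how far this key is down, m: 0 fully up, about 0.0128 latched down, 0.0148 hard bottom
- key_bar (a joint): how far this key is down, m: 0 fully up, about 0.0128 latched down, 0.0148 hard bottom
- key_dot (a joint): how far this key is down, m: 0 fully up, about 0.0128 latched down, 0.0148 hard bottom
- key_pair (a joint): how far this key is down, m: 0 fully up, about 0.0128 latched down, 0.0148 hard bottom
- cone_center (a point): Bystander: middle of a loose amber glass cone, 36 mm across, 58 mm tall, pointed top up.
- disc_center (a point): Bystander: middle of a loose low amber glass disc, 54 mm across, 20 mm tall.
- paddle: Bystander: a loose black graphite paddle, 230 mm long, 55 mm wide, 24 mm high, lying flat; origin under the joint of blade and handle, blade to its +x.
- frit_jar: Bystander: a loose jar, 52 mm across, 70 mm tall; origin under its middle.
- pick: Bystander: a loose hand tool lying on the bench, handle to its -x.
- tin: Bystander: a loose flat round tin, 60 mm across, 28 mm tall; origin under its middle.
There are look-alikes about, which are no part of the job. Leave any pink or purple look-alike of the part that bears knob_center alone.

How it is judged (in metres and radians):
On the way, in this order (a step that is already met when the one before it is completed fails the run):
1. The pair-of-bars key is latched down and the other three are up (value of joint key_pair between 0.0115 and 0.0142 m and value of joint each of key_cross, key_bar, key_dot below 0.003 m), for 0.2 s.
2. The cover is slid open, clear of the hearth (value of joint cover above 0.9 rad), for 0.1 s.
3. The knob stands upright on the hearth, let go (x of knob_center in the frame of hearth_center between -0.03 and 0.03 m and y of knob_center in the frame of hearth_center between -0.03 and 0.03 m and z of knob_center in the frame of hearth_center between 0.017 and 0.027 m and angle between knob_center's own z axis and vertical below 0.15 rad and contact force between the fingers and knob below 0.1 N and linear speed of knob below 0.03 m/s), for 0.2 s.
4. The cover is fully shut (value of joint cover below 0.06 rad), for 0.1 s.
5. The cross key is latched down and the other three are up (value of joint key_cross between 0.0115 and 0.0142 m and value of joint each of key_bar, key_dot, key_pair below 0.003 m), for 0.2 s.
At the end, for the whole second after the job is handed in: Knob upright (0.15 rad), at rest on the hearth, within 30 mm of its centre along each side; cover shut (within 0.06 rad); cross key latched (11.5 to 14.2 mm down), the other three up (less than 3 mm down); other loose things within 40 mm of where they were (all of step 3 and all of step 5 and value of joint cover below 0.06 rad); the robot touches nothing.
It fails at once if a bystander was moved by more than 40 mm (distance of any of cone_center, disc_center, paddle, frit_jar, pick, tin from where it was at the start of the episode above 0.04 m).
It fails at once if the knob was dropped or thrown (moving at over 0.5 m/s with no finger on it) (linear speed of knob above 0.5 m/s and contact force between the fingers and knob below 0.01 N).
It fails at once if the knob was pressed hard on the hearth (over 60 N) (contact force between knob and hearth above 60 N).
It also fails if it takes over 72 s, if anything falls off the work surface, if the arm or the gripper's body presses on something with over 40 N, if the wrist force passes 120 N, or if a joint passes its speed limit or range.

## Robot

A 7-joint arm with a two-finger parallel gripper is mounted at the origin on the work surface. World frame = base frame: x ahead of the robot, y to its left, z up, the work surface at z = 0. Lengths are in mm, angles in rad, forces in N, time in s.
With the tool pointing down it reaches from about 400 to 875 mm from the base axis. Payload 4.4 kg.
Tool frame: the origin (TCP) lies on the centre line of the jaws, within the pads' length; the fingertips stand 25 mm ahead of it and the grasp point (between the pads) lies 6 mm ahead of it (ctrl.finger_overhang is the distance from the TCP to the fingertips, in mm); z points along the fingers, y is the line along which they close (so a half turn about z gives the same grasp; the last joint's range is limited). The gripper opens to 85 mm and grips with 20 to 120 N. Pads are 22 mm wide; open, the fingers measure 114 mm over their backs; the gripper's body (76 mm by 85 mm) begins 54 mm behind the grasp point. The pads swing forward as they close: fully open they stand 13 mm farther back than shut.
Start: joints at [-1.269, 0.628, 0.038, 1.517, -0.027, 0.996, -0.02], TCP at [233.694, 606.551, 256.313] pointing down, gripper open.
Joint ranges: [-3.06, 3.06], [-0.37, 2.12], [-1.25, 1.32], [0.18, 2.47], [-1.1, 4.24], [0.23, 1.98], [-2.94, 2.94]. Speed limits (rad/s): [2.57, 2.57, 3.14, 3.14, 3.14, 3.14, 3.14].

## Interface

Orientations are given as [roll, pitch, yaw] about the fixed x, y, z axes, in that order (R = Rz(yaw) Ry(pitch) Rx(roll)).
In Python, from cell import ctrl gives the robot as it stands. The module is installed in compiled form; this text tells all that it offers.
- The arm moves only by the tool play_rows, never from a script. Its argument "targets" is a list of rows, each a list of 5 numbers: the closure, from 0 (fully open) to 1 (shut), then the shift along the tool's x, y, z in cm, then the turn about the tool's z in degrees. In form: [[gripper, dx, dy, dz, spin], ...]. A call has 1 to 10 rows; each row is the pose to reach, as a shift and turn from the pose commanded when the call began, along the tool's axes at that moment; what a row does not reach only later rows make up. A row lasts 1/10 s, in which the tool goes at most 50 mm and 8.59 degrees, less where a joint would pass 70% of its speed; a pose out of reach is approached as far as the arm can. A call with a gripper value outside its range is refused whole. The fingers move at their own pace and stop on an object; the grip force is fixed at half the most. Time passes only in rows, so rows that repeat a pose let the fingers close. It gives the time, the measured TCP pose, the force, the opening and the grip force at its end, in the units of the state.
- ctrl.read_state(): the state, without advancing time (a new reading comes with each control period).
- ctrl.get_image(name): name is "side" or "top" or "wrist"; returns (picture, depth): 480x640x3 uint8, red, green, blue; 480x640 float32, mm along the optical axis (not along the pixel's ray), 0 where there is no reading.
- ctrl.calibration(name): a dict with "vfov" (degrees; the focal length in pixels is half the picture's height over the tangent of half this angle, whatever the lens; pixels are square), "cx", "cy" (the principal point, pixels), "extrinsics" (4x4, takes a point from camera to world coordinates); the wrist camera has in their place "mount" (4x4, takes a point from camera to tool coordinates, whose origin is the TCP and whose axes are the flange's). Camera axes: x right, y down, z forward; pixel columns grow to the right and rows downward; lengths in mm; the calibration is good to about 2 mm. The wrist camera is an equidistant fisheye: a pixel r from the principal point sees the ray r / f radians off the axis. A picture is of the moment at which its call begins: read the wrist's pose just before it. calibration takes no time and is no camera call.
- ctrl.finish_job(): hands the job in; it is judged then, once.
Trained networks look in the newest picture that a camera, given by its name, has taken for a name from the list of things; names that differ only in an ending like _2 or _b are one class to them, and where a whole thing is asked for, a point or a joint stands for the part that bears it (a point fixed in the world has none). Each returns a list of dicts, best first, with "confidence" (0 to 1); they miss things now and then, are a little off and sometimes report something else, mostly with a low value. They report only what shows in the picture. A call takes as long as a camera call. They do not tell look-alikes from the thing itself.
- ctrl.search_frame(camera, name): "bbox" ([left, top, right, bottom] in pixels, round what is visible of it).
- ctrl.trace(camera, name): "pixels" (480x640 bool, what is visible of it) and "bbox" ([left, top, right, bottom] in pixels, round what is visible of it).
The state is a dict: "clock": time; "qpos": joint angles; "qd": joint speeds; "tau": joint torques, N m; "eef_pos": TCP position; "tool_rot": TCP orientation; "force": force on the tool from outside, world axes, zero at the start; "torque": the same for the moment, N m; "width": finger opening in mm; "gripper_force": force on a finger pad.
Only numpy, scipy, OpenCV 4.12 (cv2) and the standard library are available. Lean on these libraries where they do the work, as an engineer would, in place of code of your own. Each camera call takes 0.05 s, during which the arm holds its last target. There are 200 camera calls.

## Working session

There is one attempt and no reset: what is moved stays moved. The work goes in short steps, Python scripts to look and compute and a tool call to move; the robot and the scene stay as the last step left them, time stands still between calls to the robot, and variables do not carry over. Pictures are saved under pics/ and viewed, at most 10 in all, crops included, and the job is handed in when it is done.

Besides the shell and the picture viewer there is one more tool, called after ">>>" as name([rows], argument=value, ...), one row to a line, values as JSON. play_rows: Moves the arm, as the interface text tells. Its arguments: {"type":"object","properties":{"targets":{"type":"array"}},"required":["targets"]}

```bash
mkdir -p pics; cat > h.py <<'E'
import numpy as np, cv2
from cell import ctrl
from scipy.spatial.transform import Rotation as R
def save(im,n): cv2.imwrite('pics/'+n,cv2.cvtColor(im,cv2.COLOR_RGB2BGR))
def cloud(name,d):
    "world xyz for each pixel (side/top)"
    c=ctrl.calibration(name); f=240/np.tan(np.radians(c['vfov'])/2)
    v,u=np.mgrid[:480,:640].astype(float)
    p=np.stack([(u-c['cx'])/f*d,(v-c['cy'])/f*d,d],-1)
    E=np.array(c['extrinsics']); return p@E[:3,:3].T+E[:3,3]
E
python3 - <<'E'
from h import *
print(ctrl.read_state())
for n in('top','side'):
    im,d=ctrl.get_image(n); save(im,n+'0.png'); np.savez(n+'0.npz',im=im,d=d)
    c=ctrl.calibration(n); print(n,c['vfov'],np.round(c['extrinsics'],3).tolist())
    P=cloud(n,d)
    for t in('knob_center','cover_handle','cover_center','hearth','bank','key_cross_top','key_pair_top','cone_center','disc_center','paddle','frit_jar','pick','tin'):
        for r in ctrl.trace(n,t)[:3]:
            m=r['pixels']&(d>0)
            if r['confidence']>.2 and m.any(): print(t,round(r['confidence'],2),np.round(r['bbox']).tolist(),np.round(np.median(P[m],0)).tolist(),'zmax',round(np.percentile(P[m][:,2],98)))
E
```

```text
{'clock': 0.0, 'qpos': array([-1.26879489,  0.62933678,  0.03842534,  1.51834374, -0.02701785,
        0.99628065, -0.01998356]), 'qd': array([-5.90964479e-04, -1.42177261e-03,  1.38305289e-03, -7.55902046e-05,
       -3.35858589e-05,  1.38997978e-03, -6.84541353e-05]), 'tau': array([-6.79161917e-05, -5.63402832e+01,  1.22607294e+00, -1.93452930e+01,
        1.08661762e-02,  1.02984751e-02,  9.53359738e-07]), 'eef_pos': array([233.47449487, 606.02279414, 255.40253615]), 'tool_rot': array([-3.13974131e+00, -1.41205582e-06,  2.77381193e+00]), 'force': array([-0.69035647,  0.76752698,  0.14989719]), 'torque': array([ 0.00432034, -0.01269097,  0.03308886]), 'gripper_force': 0.0, 'width': 84.97174828076645}
top 55.747935661350546 [[-0.001, -0.999, 0.046, 448.896], [-1.0, 0.001, -0.013, 24.826], [0.013, -0.046, -0.999, 1307.502], [0.0, 0.0, 0.0, 1.0]]
knob_center 0.66 [284.0, 193.0, 293.0, 207.0] [599.0, 99.0, 44.0] zmax 49
knob_center 0.55 [264.0, 219.0, 277.0, 233.0] [529.0, 146.0, 43.0] zmax 49
knob_center 0.53 [316.0, 194.0, 326.0, 209.0] [602.0, 9.0, 43.0] zmax 49
cover_center 0.86 [3
[... 1764 characters left out ...]
 349.0, 265.0, 374.0] [530.0, 325.0, 87.0] zmax 91
cone_center 0.68 [334.0, 299.0, 352.0, 324.0] [428.0, 113.0, 24.0] zmax 54
disc_center 0.67 [304.0, 277.0, 325.0, 299.0] [508.0, 68.0, 18.0] zmax 22
disc_center 0.49 [328.0, 424.0, 357.0, 455.0] [342.0, 373.0, 23.0] zmax 28
disc_center 0.23 [211.0, 313.0, 298.0, 430.0] [509.0, 339.0, 59.0] zmax 63
paddle 0.62 [143.0, 247.0, 223.0, 306.0] [758.0, 136.0, 15.0] zmax 28
frit_jar 0.89 [143.0, 324.0, 179.0, 365.0] [711.0, 331.0, 51.0] zmax 73
frit_jar 0.67 [282.0, 164.0, 346.0, 200.0] [594.0, -189.0, 90.0] zmax 146
pick 0.78 [324.0, 423.0, 361.0, 456.0] [342.0, 373.0, 23.0] zmax 28
tin 0.9 [434.0, 196.0, 460.0, 223.0] [286.0, -293.0, 27.0] zmax 32
```

```bash
python3 - <<'E'
from h import *
a=np.load('side0.npz');b=np.load('top0.npz')
s=cv2.resize(a['im'][225:435,190:370],None,fx=2.75,fy=2.75,interpolation=3)[:580]
t=cv2.resize(b['im'][190:265,170:260],(290,242),interpolation=3)
t2=cv2.resize(b['im'][160:270,350:450],(290,319),interpolation=3)
o=np.zeros((580,800,3),np.uint8); o[:s.shape[0],:s.shape[1]]=s; o[:242,500:790]=t; o[250:569,500:790]=t2
save(o,'crop1.png')
# cover plate / handle geometry from both
for n,q in(('top',b),('side',a)):
    P=cloud(n,q['d']); z=P[...,2]; reg=(P[...,0]>400)&(P[...,0]<760)&(P[...,1]<-80)&(P[...,1]>-330)
    m=reg&(z>82)&(z<95); r=cv2.minAreaRect(P[m][:,:2].astype(np.float32)); print(n,'plate',r,m.sum())
    m=reg&(z>120)&(z<155); print('handle',m.sum(),P[m].mean(0) if m.any() else '',cv2.minAreaRect(P[m][:,:2].astype(np.float32)),np.median(z[m]))
    reg=(P[...,0]>440)&(P[...,0]<640)&(P[...,1]>180)&(P[...,1]<420)
    m=reg&(z>50)&(z<66); print('bank',cv2.minAreaRect(P[m][:,:2].astype(np.float32)))
    m=(reg&(z>68)&(z<98)).astype(np.uint8)
    k,l,st,ce=cv2.connectedComponentsWithStats(m)
    for i in range(1,k):
        if st[i,4]>30: print('key',st[i],P[l==i].mean(0).round(1),np.median(z[l==i]),cv2.minAreaRect(P[l==i][:,:2].astype(np.float32)))
    for bb in ([(284,193,293,207),(264,219,277,233),(316,194,326,209)] if n=='top' else [(262,272,278,294),(278,246,294,268),(282,297,302,321)]):
        sl=(slice(bb[1],bb[3]),slice(bb[0],bb[2])); p=P[sl];mm=p[...,2]>20; h=q['im'][sl][mm]
        print('knob',bb,p[mm].mean(0).round(1),p[mm].min(0).round(),p[mm].max(0).round(),h.mean(0).round())
E
```

```text
top plate ((572.6629638671875, -203.78219604492188), (227.6747283935547, 134.64993286132812), 13.706250190734863) 1816
handle 75 [ 538.4843935  -191.75632121  142.4793085 ] ((539.5289306640625, -192.84886169433594), (33.49647521972656, 10.723719596862793), 0.6109693646430969) 144.90854569312614
bank ((537.3142700195312, 299.99798583984375), (110.41999053955078, 190.90292358398438), 6.01040506362915)
key [214 213  12  18 182] [538.4 278.4  86.5] 87.71772293369042 ((538.9473266601562, 280.16943359375), (43.724647521972656, 27.08732032775879), 6.975809574127197)
key [229 212  11  17 160] [543.3 239.7  75.7] 75.60536592886751 ((543.2488403320312, 240.1754150390625), (43.665287017822266, 26.38529396057129), 5.357260227203369)
key [199 215  12  17 185] [534.5 317.8  86.9] 87.87977683181975 ((534.9536743164062, 319.532958984375), (43.50004196166992, 27.324180603027344), 4.480058193206787)
key [184 217  13  17 190] [530.5 357.5  86.5] 87.95512943138579 ((530.5042114257812, 359.23468017578125), (43.47067642211914, 27.636289596557617), 6.708114147186279)
knob (284, 193, 293, 207) [600.8  96.8 
[... 575 characters left out ...]
9.225341796875), (110.52283477783203, 192.42454528808594), 5.893360614776611)
key [ 236  318   42   54 1253] [534.3 288.   82.1] 85.27479171635287 ((536.8363037109375, 279.4007568359375), (44.7348747253418, 108.87821960449219), 6.133251667022705)
key [227 367  30  25 535] [526.1 362.1  84.5] 87.41157984109998 ((528.20458984375, 358.9801940917969), (44.47310256958008, 27.579242706298828), 6.112611770629883)
knob (262, 272, 278, 294) [593.8 107.9  44.9] [241.  82.  27.] [618. 769. 833.] [127.  71.  25.]
knob (278, 246, 294, 268) [595.1  17.6  45.1] [241.  -7.  27.] [617. 769. 833.] [100.  49. 114.]
knob (282, 297, 302, 321) [524.3 150.4  41.4] [507. 130.  29.] [545. 205.  61.] [196. 103. 120.]
```

View pics/crop1.png

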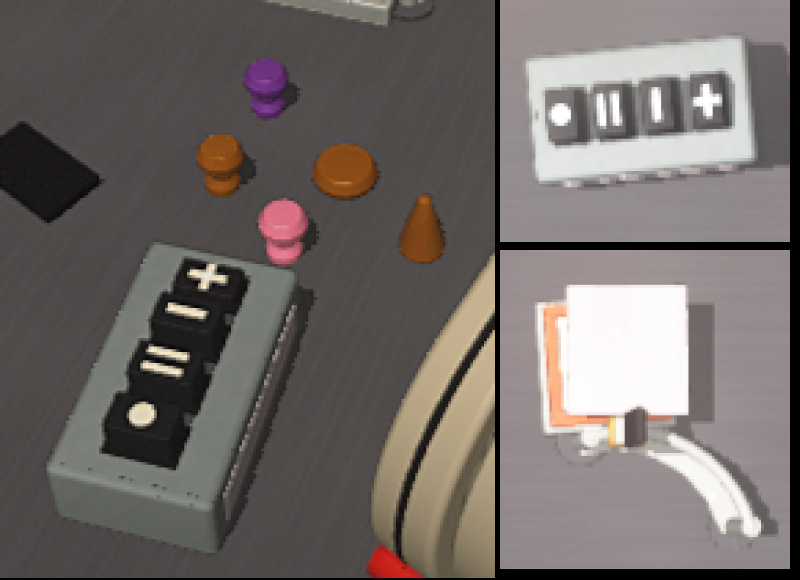

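View pics/top0.png

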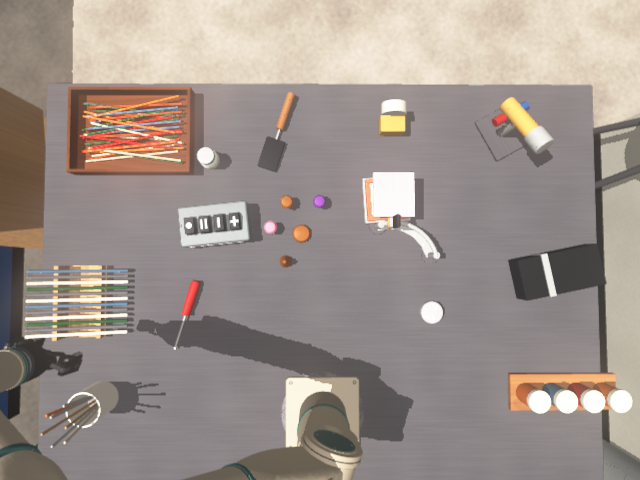

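The knob-like things in the top picture are amber (288,200), pink (270,227) and purple (320,201). The amber one with a flat foot and round head is the knob, at about (600, 97). The side crop confirms this, and it is separate from the amber disc and cone. The keys from −y to +y are cross, bar, pair, dot.

```bash
cat >> h.py <<'E'
def to(x,y,z,toolyaw=None):
    "shift in tool axes, cm, and spin deg from the present measured pose; toolyaw = world angle (deg) of closing line"
    s=ctrl.read_state(); M=R.from_euler('xyz',s['tool_rot'])
    d=M.inv().apply(np.array([x,y,z])-s['eef_pos'])/10
    ty=M.as_matrix()[:,1]; a=np.degrees(np.arctan2(ty[1],ty[0]))
    sp=0 if toolyaw is None else (a-toolyaw+90)%180-90
    print('to',(x,y,z),'shift',d.round(2),'spin',round(sp,1),'at',s['eef_pos'].round(1),'ang',round(a,1),'q7',s['qpos'][6].round(2),'t',round(s['clock'],2),'F',s['force'].round(1),'w',round(s['width'],1))
E
python3 - <<'E'
from h import *
a=np.load('side0.npz');b=np.load('top0.npz')
for n,q in(('top',b),('side',a)):
    P=cloud(n,q['d']); z=P[...,2]; reg=(P[...,0]>440)&(P[...,0]<760)&(P[...,1]<-80)&(P[...,1]>-330)
    for nm,lo,hi in(('plate',85,95),('base',20,45)):
        m=(reg&(z>lo)&(z<hi)).astype(np.uint8)
        m=cv2.morphologyEx(m,cv2.MORPH_OPEN,np.ones((3,3),np.uint8))
        k,l,st,ce=cv2.connectedComponentsWithStats(m); i=1+st[1:,4].argmax(); p=P[l==i][:,:2].astype(np.float32)
        r=cv2.minAreaRect(p); print(n,nm,r,cv2.boxPoints(r).round().tolist(),p.min(0),p.max(0))
    m=reg&(z>60)&(z<78)&(P[...,0]<560); p=P[m][:,:2]
    A=np.c_[2*p,np.ones(len(p))]; c=np.linalg.lstsq(A,(p**2).sum(1),rcond=None)[0]
    from scipy.optimize import least_squares
    f=least_squares(lambda c:np.hypot(*(p-c).T)-120,c[:2],loss='soft_l1'); print('rod',len(p),c[:2],np.sqrt(c[2]+c[:2]@c[:2]),f.x,np.median(abs(f.fun)))
to(534,319.3,120)
E
```

```text
top plate ((614.7630004882812, -192.09194946289062), (112.45574951171875, 117.83892059326172), 89.83364868164062) [[556.0, -248.0], [674.0, -248.0], [674.0, -136.0], [556.0, -136.0]] [ 555.8254  -248.41225] [ 673.7481 -135.9371]
top base ((607.3912963867188, -142.2721405029297), (130.7637481689453, 56.78670883178711), 10.013213157653809) [[538.0, -126.0], [548.0, -182.0], [677.0, -159.0], [667.0, -103.0]] [ 544.6935 -181.6013] [ 671.38806 -115.97631]
rod 290 [ 428.74842278 -198.93791885] 110.22887045840004 [ 419.03390545 -192.87129808] 3.593454893087525
side plate ((599.3966064453125, -193.94662475585938), (117.81333923339844, 147.97378540039062), 89.85211944580078) [[525.0, -253.0], [673.0, -253.0], [674.0, -135.0], [526.0, -135.0]] [ 525.42883 -252.97105] [ 673.3142 -134.9206]
side base ((599.2003173828125, -167.67372131347656), (146.5830841064453, 107.78203582763672), 8.872270584106445) [[518.0, -126.0], [535.0, -232.0], [680.0, -210.0], [663.0, -103.0]] [ 523.07336 -226.94133] [ 667.1545 -113.7949]
rod 344 [ 426.1633117  -197.15519109] 110.36219694862254 [ 415.02700978 -191.67410813] 3.0847725446814067
to (534, 319.3, 120) shift [-38.35 -16.    13.63] spin 0 at [233.7 606.5 256.3] ang 68.9 q7 -0.02 t 1.4 F [-0.9  0.5  0.5] w 85.6
```

>>> play_rows([
  [1, -38.35, -16, 12, 0],
  [1, -38.35, -16, 12, 0],
  [1, -38.35, -16, 12, 0],
  [1, -38.35, -16, 12, 0],
  [1, -38.35, -16, 12, 0],
  [1, -38.35, -16, 12, 0],
  [1, -38.35, -16, 12, 0],
  [1, -38.35, -16, 12, 0],
  [1, -38.35, -16, 12, 0],
  [1, -38.35, -16, 12, 0],
])

```text
clock: 2.4
eef_pos: [538.2, 312.5, 134.9]
tool_rot: [-3.138, 0.003, 2.764]
force: [-0.4, -0.0, 0.6]
width: 0.3
gripper_force: 0.0
```

```bash
python3 - <<'E'
from h import *
print(ctrl.finger_overhang)
to(534,319.3,115); im,d=ctrl.get_image('wrist'); save(im,'w1.png')
E
```

```text
25.0
to (534, 319.3, 115) shift [0.65 0.48 1.99] spin 0 at [538.2 312.5 134.9] ang 68.4 q7 0.62 t 2.4 F [-0.4 -0.   0.6] w 0.3
```

View pics/w1.png

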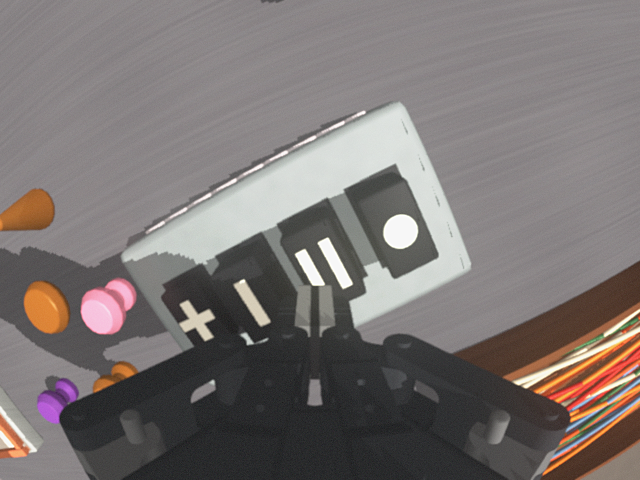

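The wrist view puts the pair-of-bars key right at the fingertips, near (325,260). I'll let the arm settle.

>>> play_rows([
  [1, 0, 0, 0, 0],
  [1, 0, 0, 0, 0],
  [1, 0, 0, 0, 0],
  [1, 0, 0, 0, 0],
])

```text
clock: 2.85
eef_pos: [533.3, 320.5, 136.6]
tool_rot: [3.141, -0.0, 2.776]
force: [0.1, -0.5, 0.4]
width: -0.1
gripper_force: 0.0
```

```bash
python3 -c "
from h import *
to(534,319.3,115)"
```

```text
to (534, 319.3, 115) shift [-0.11 -0.09  2.16] spin 0 at [533.3 320.5 136.6] ang 69.0 q7 0.62 t 2.85 F [ 0.1 -0.5  0.4] w -0.1
```

>>> play_rows([
  [1, -0.1, -0.1, 1.5, 0],
  [1, -0.1, -0.1, 2.3, 0],
  [1, -0.1, -0.1, 2.6, 0],
  [1, -0.1, -0.1, 2.9, 0],
  [1, -0.1, -0.1, 3.2, 0],
  [1, -0.1, -0.1, 3.5, 0],
  [1, -0.1, -0.1, 3.7, 0],
  [1, -0.1, -0.1, 3.85, 0],
  [1, -0.1, -0.1, 3.9, 0],
  [1, -0.1, -0.1, 3.9, 0],
])

```text
clock: 3.85
eef_pos: [534.5, 318.0, 98.2]
tool_rot: [-3.142, -0.0, 2.774]
force: [-2.8, -1.6, 7.5]
width: -0.0
gripper_force: 3.5
```

>>> play_rows([
  [1, 0, 0, -0.5, 0],
  [1, 0, 0, -2, 0],
  [1, 0, 0, -5, 0],
  [1, 0, 0, -8, 0],
  [1, 0, 0, -10, 0],
  [1, 0, 0, -10, 0],
  [1, 0, 0, -10, 0],
])

```text
clock: 4.55
eef_pos: [534.8, 318.1, 197.9]
tool_rot: [3.141, 0.001, 2.774]
force: [-0.2, 0.1, -0.6]
width: -0.1
gripper_force: 0.0
```

```bash
cat >> h.py <<'E'
def keys():
    im,d=ctrl.get_image('side'); P=cloud('side',d)
    for n,o in(('cross',-60),('bar',-20),('pair',20),('dot',60)):
        c=np.array([535,299.3])+o*np.array([-.105,.994]); m=np.hypot(*(P[...,:2]-c).transpose(2,0,1))<9
        m&=P[...,2]<100
        print(n,m.sum(),np.median(P[m][:,2]).round(1) if m.any() else '')
    return im,d,P
E
python3 -c "
from h import *
keys()
# cover handle approach
to(538,-191.5,200,90)"
```

```text
cross 60 89.2
bar 63 89.1
pair 69 75.8
dot 83 88.9
to (538, -191.5, 200) shift [-18.67 -47.39  -0.29] spin -21.1 at [534.2 317.8 197. ] ang 68.9 q7 0.62 t 4.6 F [0.3 0.4 0. ] w -0.3
```

>>> play_rows([
  [0, -18.7, -47.4, -1, -21],
  [0, -18.7, -47.4, -1, -21],
  [0, -18.7, -47.4, -1, -21],
  [0, -18.7, -47.4, -1, -21],
  [0, -18.7, -47.4, -1, -21],
  [0, -18.7, -47.4, -1, -21],
  [0, -18.7, -47.4, -1, -21],
  [0, -18.7, -47.4, -1, -21],
  [0, -18.7, -47.4, -1, -21],
  [0, -18.7, -47.4, -1, -21],
])

```text
clock: 5.6
eef_pos: [537.5, -183.6, 205.8]
tool_rot: [3.141, -0.002, 3.14]
force: [0.3, 1.0, -0.4]
width: 85.4
gripper_force: 0.0
```

>>> play_rows([
  [0, 0, 0, 0, 0],
  [0, 0, 0, 0, 0],
  [0, 0, 0, 0, 0],
  [0, 0, 0, 0, 0],
  [0, 0, 0, 0, 0],
])

```text
clock: 6.1
eef_pos: [538.8, -180.1, 207.0]
tool_rot: [3.141, -0.0, -3.14]
force: [-0.5, -0.2, 0.6]
width: 85.4
gripper_force: 0.0
```

```bash
python3 - <<'E'
from h import *
to(538,-191.5,140,90)
im,d=ctrl.get_image('wrist'); save(im,'w2.png')
im,d=ctrl.get_image('side');P=cloud('side',d);z=P[...,2]
m=(abs(P[...,0]-538)<40)&(abs(P[...,1]+191)<25)&(z>100)&(z<150);print(m.sum(),P[m].mean(0),cv2.minAreaRect(P[m][:,:2].astype(np.float32)))
E
```

```text
to (538, -191.5, 140) shift [ 0.07 -1.14  6.7 ] spin 0.1 at [ 538.8 -180.1  207. ] ang 90.1 q7 1.74 t 6.1 F [-0.5 -0.2  0.6] w 85.4
252 [ 536.14720437 -190.58791127  126.66879969] ((537.2289428710938, -191.4903106689453), (14.926922798156738, 35.36922073364258), 87.4437484741211)
```

View pics/w2.png

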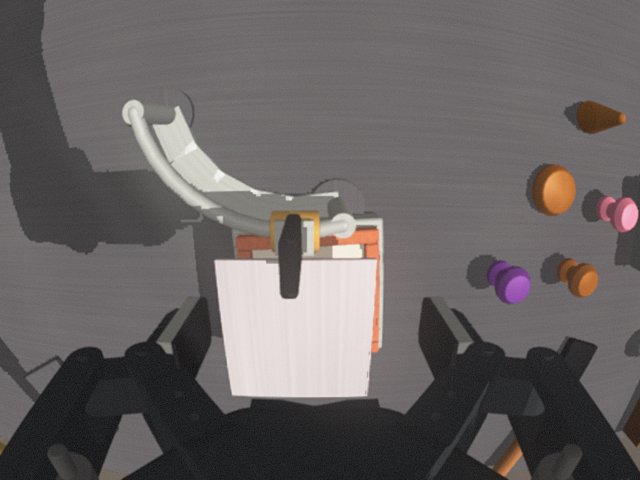

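The wrist view shows the black blade at about (290,255) and the cover a little open already. The rim shows at the right, (375,290). I'll descend and pinch the blade.

>>> play_rows([
  [0, 0.1, -1.1, 1, 0],
  [0, 0.1, -1.1, 4, 0],
  [0, 0.1, -1.1, 6.5, 0],
  [0, 0.1, -1.1, 7.2, 0],
  [0, 0.1, -1.1, 7.2, 0],
  [1, 0.1, -1.1, 7.2, 0],
  [1, 0.1, -1.1, 7.2, 0],
  [1, 0.1, -1.1, 7.2, 0],
  [1, 0.1, -1.1, 7.2, 0],
  [1, 0.1, -1.1, 7.2, 0],
])

```text
clock: 7.2
eef_pos: [537.8, -192.9, 135.5]
tool_rot: [-3.141, 0.001, 3.14]
force: [-0.0, 0.2, -0.3]
width: 12.2
gripper_force: 0.0
```

```bash
python3 -c "
from h import *
to(538,-191.5,135,90); print(ctrl.read_state()['gripper_force'])"
```

```text
to (538, -191.5, 135) shift [-0.02  0.14  0.05] spin -0.1 at [ 537.8 -192.9  135.5] ang 89.9 q7 1.74 t 7.2 F [-0.   0.2 -0.3] w 12.2
0.0
```

>>> play_rows([
  [1, 0, 0, 0, 0],
  [1, 0, 0, 0, 0],
  [1, 0.02, -0.63, 0, 3],
  [1, 0.07, -1.25, 0, 6],
  [1, 0.18, -2.08, 0, 10],
  [1, 0.41, -3.11, 0, 15],
  [1, 0.72, -4.1, 0, 20],
  [1, 1.12, -5.07, 0, 25],
  [1, 1.61, -6.0, 0, 30],
  [1, 1.61, -6.0, 0, 30],
])

```text
clock: 8.2
eef_pos: [521.3, -255.5, 135.7]
tool_rot: [-3.14, 0.003, 2.61]
force: [-0.4, -3.4, 5.0]
width: 9.5
gripper_force: 58.7
```

```bash
python3 - <<'E'
from h import *
s=ctrl.read_state();print(s['gripper_force'],s['torque'].round(2))
O=np.array([417.8,-192.5]);p=s['eef_pos'][:2]-O;print(np.hypot(*p),np.degrees(np.arctan2(p[1],p[0])))
a=np.radians(-60);to(O[0]+120*np.cos(a),O[1]+120*np.sin(a),135,30)
E
```

```text
58.71822953224182 [-0.49  0.01  0.16]
121.18910609847782 -31.323224915463022
to (np.float64(477.8), np.float64(-296.42304845413264), 135) shift [ 1.68 -5.73  0.07] spin 29.6 at [ 521.3 -255.5  135.7] ang 59.6 q7 1.46 t 8.2 F [-0.4 -3.4  5. ] w 9.5
```

>>> play_rows([
  [1, 0.07, -1.25, 0, 6],
  [1, 0.18, -2.08, 0, 10],
  [1, 0.41, -3.11, 0, 15],
  [1, 0.72, -4.1, 0, 20],
  [1, 1.12, -5.07, 0, 25],
  [1, 1.37, -5.56, 0, 27.6],
  [1, 1.61, -6.0, 0, 30],
  [1, 1.61, -6.0, 0, 30],
  [1, 1.61, -6.0, 0, 30],
])

```text
clock: 9.1
eef_pos: [477.8, -299.1, 135.7]
tool_rot: [-3.141, 0.004, 2.093]
force: [-0.2, -6.4, 4.8]
width: 9.5
gripper_force: 58.8
```

```bash
python3 - <<'E'
from h import *
s=ctrl.read_state();print(s['gripper_force'],s['torque'].round(2),s['force'].round(1))
O=np.array([417.8,-192.5]);p=s['eef_pos'][:2]-O;print(np.hypot(*p),np.degrees(np.arctan2(p[1],p[0])),s['tool_rot'])
for n in('top','side'):
    im,d=ctrl.get_image(n);P=cloud(n,d);z=P[...,2]
    np.savez(n+'1.npz',im=im,d=d)
    reg=(abs(P[...,0]-605)<110)&(abs(P[...,1]+185)<110)
    hsv=cv2.cvtColor(im,cv2.COLOR_RGB2HSV)
    for nm,m in(('base',reg&(z>20)&(z<50)),('rim',reg&(z>20)&(z<50)&(hsv[...,1]>110)),('white',reg&(z>22)&(z<37)&(hsv[...,1]<60))):
        m=cv2.morphologyEx(m.astype(np.uint8),cv2.MORPH_OPEN,np.ones((2,2),np.uint8))
        k,l,st,ce=cv2.connectedComponentsWithStats(m)
        if k>1:
            i=1+st[1:,4].argmax();p=P[l==i];print(n,nm,st[i],np.median(p[:,2]).round(1),cv2.minAreaRect(p[:,:2].astype(np.float32)))
im=np.load('top1.npz')['im'];im2=np.load('side1.npz')['im']
save(np.hstack([cv2.resize(im[150:290,340:480],(400,400)),cv2.resize(im2[140:280,260:400],(400,400))]),'open.png')
E
```

```text
58.775508999824524 [-1.    0.2   0.22] [-0.2 -6.4  4.8]
122.29010272231473 -60.611138506441456 [-3.14143838  0.00417728  2.09256919]
top base [ 364  176   48   48 1994] 31.6 ((578.3009033203125, -107.21908569335938), (154.88238525390625, 335.7652893066406), 19.658449172973633)
top rim [366 179  44  43 568] 36.7 ((573.3192749023438, -102.38768005371094), (140.8594512939453, 326.82904052734375), 21.049245834350586)
top white [ 371  183   35   34 1063] 30.4 ((565.9310302734375, -94.02146911621094), (117.11377716064453, 312.3662414550781), 24.007539749145508)
side base [ 282  187   61   43 1744] 31.3 ((469.08575439453125, 271.27154541015625), (148.97189331054688, 1083.9306640625), 16.802448272705078)
side rim [285 187  56  39 692] 36.2 ((465.92706298828125, 270.4572448730469), (133.75228881835938, 1084.7720947265625), 17.262258529663086)
side white [293 193  43  26 728] 30.7 ((455.256103515625, 275.9510803222656), (104.15193939208984, 1069.235595703125), 17.93140983581543)
```

View pics/open.png

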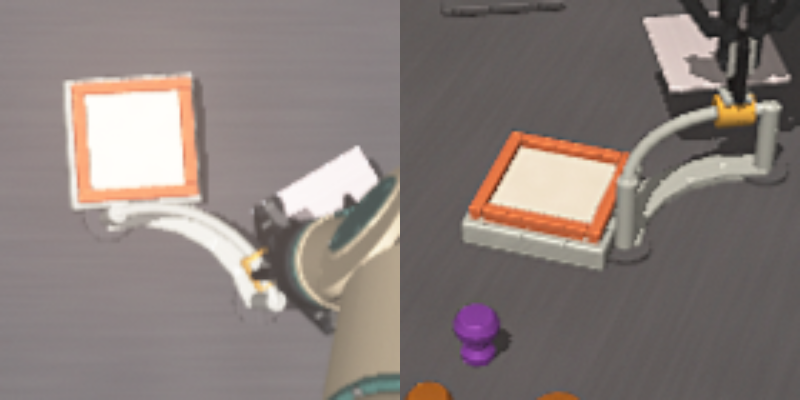

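The hearth is now fully visible. The bushing is near the far post but not quite against it, so I'll get the hearth frame and the remaining angle.

```bash
python3 - <<'E'
from h import *
for n in('top','side'):
    q=np.load(n+'1.npz');im,d=q['im'],q['d'];P=cloud(n,d);z=P[...,2]
    reg=(abs(P[...,0]-605)<80)&(abs(P[...,1]+185)<80)
    hsv=cv2.cvtColor(im,cv2.COLOR_RGB2HSV)
    for nm,m in(('rim',reg&(z>33)&(z<48)&(hsv[...,1]>110)),('white',reg&(z>25)&(z<37)&(hsv[...,1]<60)),('floor+rim',reg&(z>28)&(z<48))):
        k,l,st,ce=cv2.connectedComponentsWithStats(m.astype(np.uint8)); i=1+st[1:,4].argmax();p=P[l==i]
        print(n,nm,st[i],p.mean(0).round(1),cv2.minAreaRect(p[:,:2].astype(np.float32)))
s=ctrl.read_state()
to(477.8,-299,135,30)
E
```

```text
top rim [365 178  44  42 524] [ 607.7 -181.7   37.9] ((607.5948486328125, -181.703369140625), (114.69388580322266, 117.7427749633789), 3.5859861373901367)
top white [ 370  182   35   34 1034] [ 608.9 -182.5   30.3] ((608.4335327148438, -182.24325561523438), (94.62474822998047, 94.16429138183594), 3.3404455184936523)
top floor+rim [ 365  176   45   46 1526] [ 609.6 -182.4   33.9] ((609.792724609375, -183.73892211914062), (125.33470153808594, 122.0682373046875), 2.9427459239959717)
side rim [284 186  56  37 564] [ 610.3 -175.6   37.9] ((605.8995971679688, -182.88772583007812), (118.71687316894531, 124.86026763916016), 4.194208145141602)
side white [291 192  44  26 729] [ 607.7 -186.7   30.6] ((608.3299560546875, -186.6806182861328), (93.13789367675781, 88.73027801513672), 4.1404595375061035)
side floor+rim [ 284  186   57   39 1462] [ 606.1 -179.1   33.8] ((596.6683959960938, -183.22119140625), (137.7051239013672, 125.34320831298828), 3.8808915615081787)
to (477.8, -299, 135) shift [ 0.01 -0.    0.06] spin -0.1 at [ 477.8 -299.   135.6] ang 29.9 q7 1.19 t 9.2 F [-0.8 -7.1  3.4] w 9.2
```

>>> play_rows([
  [1, 0.01, -0.3, 0, 1],
  [1, 0.03, -0.6, 0, 2],
  [1, 0.03, -0.8, 0, 2.5],
  [1, 0.03, -0.8, 0, 2.5],
  [1, 0.03, -0.8, 0, 2.5],
])

```text
clock: 9.7
eef_pos: [472.8, -301.8, 135.7]
tool_rot: [3.139, 0.005, 2.049]
force: [3.4, -4.4, 1.4]
width: 9.3
gripper_force: 58.8
```

```bash
python3 -c "
from h import *
s=ctrl.read_state();p=s['eef_pos'][:2]-[418.4,-194.1];print(np.hypot(*p),np.degrees(np.arctan2(p[1],p[0])),s['force'],s['torque'])"
```

```text
120.67741362002124 -63.20086517493577 [ 3.40172775 -4.43137517  1.37633998] [-0.71949212 -0.33300035 -0.0178841 ]
```

>>> play_rows([
  [1, 0.01, -0.3, 0, 1],
  [1, 0.02, -0.5, 0, 2],
  [1, 0.02, -0.6, 0, 2],
  [1, 0.02, -0.6, 0, 2],
])

```text
clock: 10.1
eef_pos: [472.7, -301.9, 135.7]
tool_rot: [3.132, 0.008, 2.023]
force: [15.1, -1.4, -3.7]
width: 9.3
gripper_force: 67.9
```

```bash
python3 -c "
from h import *
s=ctrl.read_state();p=s['eef_pos'][:2]-[418.4,-194.1];print(np.hypot(*p),np.degrees(np.arctan2(p[1],p[0])),s['force'],s['torque'])"
```

```text
120.67697037994122 -63.28105730463897 [15.05629239 -1.35641084 -3.70493067] [-0.12114089 -1.97215948  0.98578314]
```

The cover is at the end stop: it stalled and the force rose to 15 N. I'll relax, release and lift.

>>> play_rows([
  [1, 0, 0.6, 0, -2],
  [0, 0, 0.6, 0, -2],
  [0, 0, 0.6, 0, -2],
  [0, 0, 0.6, 0, -2],
  [0, 0, 0.6, 0, -2],
  [0, 0, 0.6, -2, -2],
  [0, 0, 0.6, -5, -2],
  [0, 0, 0.6, -8, -2],
  [0, 0, 0.6, -8, -2],
])

```text
clock: 11.0
eef_pos: [472.1, -301.8, 218.8]
tool_rot: [3.138, 0.006, 2.049]
force: [0.6, -0.5, -0.2]
width: 85.4
gripper_force: 0.0
```

```bash
python3 - <<'E'
from h import *
for n in('top','side'):
    im,d=ctrl.get_image(n);P=cloud(n,d);z=P[...,2];hsv=cv2.cvtColor(im,cv2.COLOR_RGB2HSV)
    m=(np.hypot(P[...,0]-600,P[...,1]-97)<32)&(z>5)&(z<60); p=P[m];print(n,m.sum(),p.min(0).round(1),p.max(0).round(1))
    h=p[(p[:,2]>28)&(p[:,2]<36.5)]
    t=p[p[:,2]>42]; print('top cap',t.mean(0).round(1),len(t))
    from scipy.optimize import least_squares
    hh=p[p[:,2]>26]
    print('head band',len(h),least_squares(lambda c:np.hypot(*(h[:,:2]-c).T)-18.7,[600,97],loss='soft_l1').x.round(1) , cv2.minEnclosingCircle(hh[:,:2].astype(np.float32)))
to(600,97,200,90); s=ctrl.read_state();p=s['eef_pos'][:2]-[418.4,-194.1]
m=None
im,d=ctrl.get_image('side');P=cloud('side',d);z=P[...,2];mm=(np.hypot(P[...,0]-473,P[...,1]+302)<40)&(z>100)&(z<155);print('handle',mm.sum(),P[mm].mean(0) if mm.any() else '')
E
```

```text
top 146 [572.2  78.    5.5] [630.  118.9  50.3]
top cap [600.6 100.8  45.3] 87
head band 14 [601.6 100.8] ((600.84619140625, 100.44700622558594), 18.63760757446289)
side 290 [580.4  82.3   5.1] [617.9 127.1  49.2]
top cap [597.3 101.4  44.7] 118
head band 40 [599.2  98.2] ((598.8650512695312, 101.33358764648438), 19.9857177734375)
to (600, 97, 200) shift [29.3  29.8   1.55] spin -62.6 at [ 470.3 -300.3  215.5] ang 27.4 q7 1.14 t 11.1 F [-0.1  0.5 -1.2] w 85.3
handle 140 [ 471.98857622 -293.44483152  128.54939332]
```

>>> play_rows([
  [0, 29.6, 29.9, 0.5, 27.4],
  [0, 29.6, 29.9, 0.5, 27.4],
  [0, 29.6, 29.9, 0.5, 27.4],
  [0, 29.6, 29.9, 0.5, 27.4],
  [0, 29.6, 29.9, 0.5, 27.4],
  [0, 29.6, 29.9, 0.5, 27.4],
  [0, 29.6, 29.9, 0.5, 27.4],
  [0, 29.6, 29.9, 0.5, 27.4],
  [0, 29.6, 29.9, 0.5, 27.4],
  [0, 29.6, 29.9, 0.5, 27.4],
])

```text
clock: 12.15
eef_pos: [598.8, 105.5, 207.8]
tool_rot: [-3.139, -0.002, 1.579]
force: [-0.5, 0.0, 0.0]
width: 85.4
gripper_force: 0.0
```

>>> play_rows([
  [0, 0, 0, 4, 0],
  [0, 0, 0, 5, 0],
  [0, 0, 0, 5, 0],
  [0, 0, 0, 5, 0],
  [0, 0, 0, 5, 0],
  [0, 0, 0, 5, 0],
])

```text
clock: 12.75
eef_pos: [600.1, 99.8, 161.3]
tool_rot: [3.14, -0.0, 1.571]
force: [0.0, -0.6, -0.1]
width: 85.2
gripper_force: 0.0
```

```bash
python3 - <<'E'
from h import *
to(600,100,37,0); s=ctrl.read_state()
im,d=ctrl.get_image('wrist'); save(im,'w3.png')
c=ctrl.calibration('wrist');f=240/np.tan(np.radians(c['vfov'])/2);M=np.array(c['mount']);Rw=R.from_euler('xyz',s['tool_rot']).as_matrix()
v,u=np.mgrid[:480,:640].astype(float);dx,dy=u-c['cx'],v-c['cy'];r=np.hypot(dx,dy)+1e-9;th=r/f
k=np.where(th<1.4,np.tan(np.minimum(th,1.4)),0)/r
P=np.stack([dx*k*d,dy*k*d,d],-1);P=(P@M[:3,:3].T+M[:3,3])@Rw.T+s['eef_pos']
np.save('wP.npy',P)
hsv=cv2.cvtColor(im,cv2.COLOR_RGB2HSV)
m=(np.hypot(P[...,0]-600,P[...,1]-100)<40)&(P[...,2]>12)&(P[...,2]<60)
p=P[m];print(m.sum(),p.min(0),p.max(0),hsv[m].mean(0));h=p[p[:,2]>26]
print(cv2.minEnclosingCircle(h[:,:2].astype(np.float32)),p[p[:,2]>40].mean(0))
vv,uu=np.where(m);print(uu.min(),uu.max(),vv.min(),vv.max())
E
```

```text
to (600, 100, 37) shift [ 1.000e-02 -3.000e-02  1.243e+01] spin -0.0 at [600.1  99.8 161.3] ang -0.0 q7 0.08 t 12.75 F [ 0.  -0.6 -0.1] w 85.2
2254 [580.20084915  81.22070121  28.22661801] [615.68519776 118.54724803  45.56649536] [ 12.80967169 172.5851819  198.74134871]
((597.863037109375, 99.59978485107422), 19.005422592163086) [598.04303818 100.36841818  43.04821853]
285 337 210 263
```

View pics/w3.png

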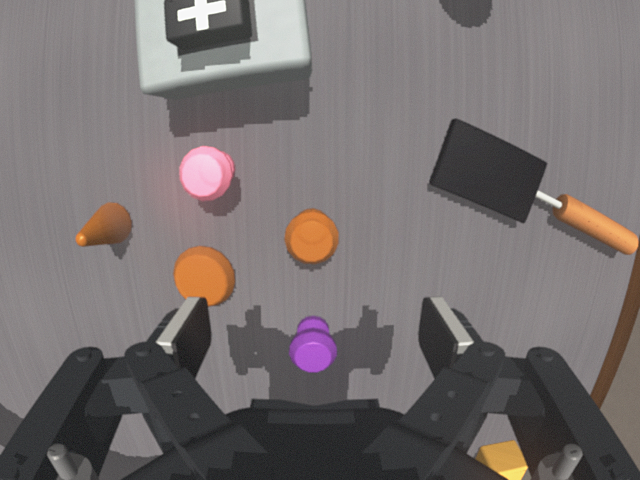

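The amber knob is at (312,237) in the wrist picture, centred between the jaws, and the pink and purple ones are clear of the fingers. Descending now.

>>> play_rows([
  [0, 0, -0.15, 3, 0],
  [0, 0, -0.15, 6.5, 0],
  [0, 0, -0.15, 9.5, 0],
  [0, 0, -0.15, 11.5, 0],
  [0, 0, -0.15, 12.4, 0],
  [0, 0, -0.15, 12.4, 0],
  [0.3, 0, -0.15, 12.4, 0],
  [0.5, 0, -0.15, 12.4, 0],
  [0.5, 0, -0.15, 12.4, 0],
  [0.6, 0, -0.15, 12.4, 0],
])

```text
clock: 13.8
eef_pos: [598.4, 100.2, 37.4]
tool_rot: [3.14, -0.001, 1.571]
force: [-1.7, 0.2, 5.5]
width: 35.2
gripper_force: 42.8
```

>>> play_rows([
  [1, 0, 0, 0, 0],
  [1, 0, 0, 0, 0],
  [1, 0, 0, 0, 0],
  [1, 0, 0, 0, 0],
  [1, 0, 0, 0, 0],
])

```text
clock: 14.3
eef_pos: [598.5, 100.2, 37.5]
tool_rot: [3.14, -0.001, 1.571]
force: [-2.3, 0.4, 6.4]
width: 34.6
gripper_force: 59.0
```

>>> play_rows([
  [1, 0, 0, -0.3, 0],
  [1, 0, 0, -0.8, 0],
  [1, 0, 0, -1.5, 0],
  [1, 0, 0, -2.5, 0],
  [1, 0, 0, -2.5, 0],
  [1, 0, 0, -2.5, 0],
])

```text
clock: 14.9
eef_pos: [598.1, 100.2, 61.6]
tool_rot: [3.141, -0.0, 1.571]
force: [-0.9, 0.3, -0.2]
width: 34.3
gripper_force: 59.7
```

```bash
python3 - <<'E'
from h import *
to(608,-182.5,150,0)
im,d=ctrl.get_image('side');P=cloud('side',d);z=P[...,2];hsv=cv2.cvtColor(im,cv2.COLOR_RGB2HSV)
m=(np.hypot(P[...,0]-598,P[...,1]-105)<30)&(hsv[...,0]<22)&(hsv[...,1]>120)&(z>8)
print(m.sum(),P[m].min(0),P[m].max(0),np.percentile(z[m],[2,98]))
save(cv2.resize(im[225:325,220:340],(720,600),interpolation=3),'lift.png')
E
```

```text
to (608, -182.5, 150) shift [-28.27   0.98  -8.84] spin 0.0 at [598.1 100.2  61.6] ang 0.0 q7 0.13 t 14.9 F [-0.9  0.3 -0.2] w 34.3
273 [578.64884797  86.71265259  22.97061221] [615.58480774 128.71102685 455.33646501] [26.45890075 85.25961805]
```

View pics/lift.png

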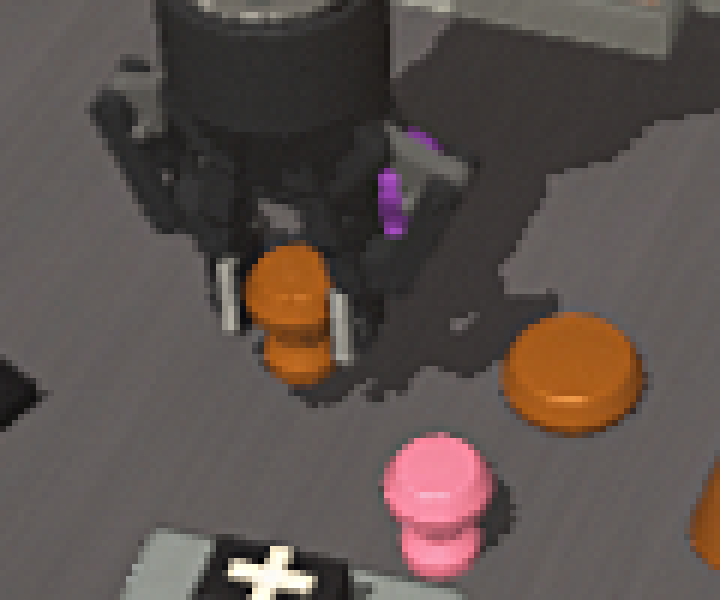

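The knob is held by its head, upright and clear of the bench, at about (290,315) in the crop. Carrying it to above the hearth.

>>> play_rows([
  [1, -1, 0, -4, 0],
  [1, -4, 0, -6, 0],
  [1, -8, 0, -6, 0],
  [1, -12, 0.4, -6, -1],
  [1, -16, 0.6, -6, -2],
  [1, -20, 0.8, -6, -3],
  [1, -24, 0.98, -6, -3],
  [1, -27, 0.98, -6, -3],
  [1, -28.27, 0.98, -6, -3],
  [1, -28.27, 0.98, -6, -3],
])

```text
clock: 15.95
eef_pos: [607.1, -184.7, 120.8]
tool_rot: [-3.141, 0.001, 1.62]
force: [-1.2, 0.4, -0.8]
width: 34.4
gripper_force: 59.9
```

>>> play_rows([
  [1, 0, 0, 0, 0],
  [1, 0, 0, 0, 0],
  [1, 0, 0, 0, 0],
  [1, 0, 0, 0, 0],
])

```text
clock: 16.35
eef_pos: [608.1, -181.1, 121.1]
tool_rot: [-3.142, -0.001, 1.626]
force: [0.1, -0.3, -0.3]
width: 34.4
gripper_force: 59.9
```

```bash
python3 - <<'E'
from h import *
to(608,-182.5,68.5,3.5)
im,d=ctrl.get_image('side');P=cloud('side',d);z=P[...,2];hsv=cv2.cvtColor(im,cv2.COLOR_RGB2HSV)
m=(np.hypot(P[...,0]-608,P[...,1]+178)<30)&(hsv[...,0]<22)&(hsv[...,1]>120)&(z>50)&(z<135)
print(m.sum(),P[m].min(0).round(1),P[m].max(0).round(1))
E
```

```text
to (608, -182.5, 68.5) shift [-0.14 -0.01  5.26] spin -0.4 at [ 608.1 -181.1  121.1] ang 3.1 q7 0.53 t 16.35 F [ 0.1 -0.3 -0.3] w 34.4
226 [ 589.7 -193.6   82.2] [ 625.1 -160.8  133. ]
```

>>> play_rows([
  [1, -0.14, 0, 1.5, 0],
  [1, -0.14, 0, 3, 0],
  [1, -0.14, 0, 4, 0],
  [1, -0.14, 0, 4.7, 0],
  [1, -0.14, 0, 5.1, 0],
  [1, -0.14, 0, 5.25, 0],
  [1, -0.14, 0, 5.3, 0],
  [1, -0.14, 0, 5.3, 0],
  [1, -0.14, 0, 5.35, 0],
  [1, -0.14, 0, 5.35, 0],
])

```text
clock: 17.4
eef_pos: [608.0, -184.1, 67.9]
tool_rot: [3.141, 0.0, 1.624]
force: [0.2, 0.6, -0.3]
width: 34.9
gripper_force: 59.9
```

>>> play_rows([
  [1, 0, 0, 0.04, 0],
  [1, 0, 0, 0.07, 0],
  [1, 0, 0, 0.07, 0],
])

```text
clock: 17.7
eef_pos: [608.0, -184.1, 67.5]
tool_rot: [3.141, 0.0, 1.624]
force: [-0.1, 0.7, 5.2]
width: 34.7
gripper_force: 60.4
```

Contact at 5 N. Releasing gently, then lifting straight up.

>>> play_rows([
  [0.5, 0, 0, 0, 0],
  [0.4, 0, 0, 0, 0],
  [0.35, 0, 0, 0, 0],
  [0.35, 0, 0, 0, 0],
  [0.35, 0, 0, -0.5, 0],
  [0.35, 0, 0, -2, 0],
  [0.35, 0, 0, -4, 0],
  [0.35, 0, 0, -7, 0],
  [0.35, 0, 0, -10, 0],
  [0.35, 0, 0, -14, 0],
])

```text
clock: 18.7
eef_pos: [607.1, -183.8, 208.4]
tool_rot: [-3.14, -0.001, 1.623]
force: [0.2, 0.7, -0.7]
width: 55.3
gripper_force: 0.0
```

```bash
python3 - <<'E'
from h import *
a=np.radians(-63.2);to(472.4,-301.8,135.5,27)
im,d=ctrl.get_image('side');P=cloud('side',d);z=P[...,2];hsv=cv2.cvtColor(im,cv2.COLOR_RGB2HSV)
m=(np.hypot(P[...,0]-608,P[...,1]+182)<32)&(hsv[...,0]<22)&(hsv[...,1]>120)&(z>32)&(z<135)
print(m.sum(),P[m].min(0).round(1),P[m].max(0).round(1))
h=P[m&(z>60)];print(cv2.minEnclosingCircle(h[:,:2].astype(np.float32)),h[h[:,2]>72].mean(0))
h=m=(np.hypot(P[...,0]-472,P[...,1]+302)<35)&(z>105)&(z<155);print('handle',m.sum(),P[m].mean(0),cv2.minAreaRect(P[m][:,:2].astype(np.float32)))
save(cv2.resize(im[150:250,250:410],(800,500),interpolation=3),'placed.png')
E
```

```text
to (472.4, -301.8, 135.5) shift [-11.08 -14.06   7.3 ] spin -24.0 at [ 607.1 -183.8  208.4] ang 3.0 q7 0.51 t 18.7 F [ 0.2  0.7 -0.7] w 55.3
210 [ 589.1 -198.4   32.5] [ 624.3 -165.6   77.3]
((606.3872680664062, -182.44801330566406), 18.313915252685547) [ 606.14992001 -182.70966758   74.55012182]
handle 125 [ 471.85002376 -293.46775991  131.51911579] ((472.5011901855469, -297.8688049316406), (11.606295585632324, 37.051544189453125), 27.087665557861328)
```

View pics/placed.png

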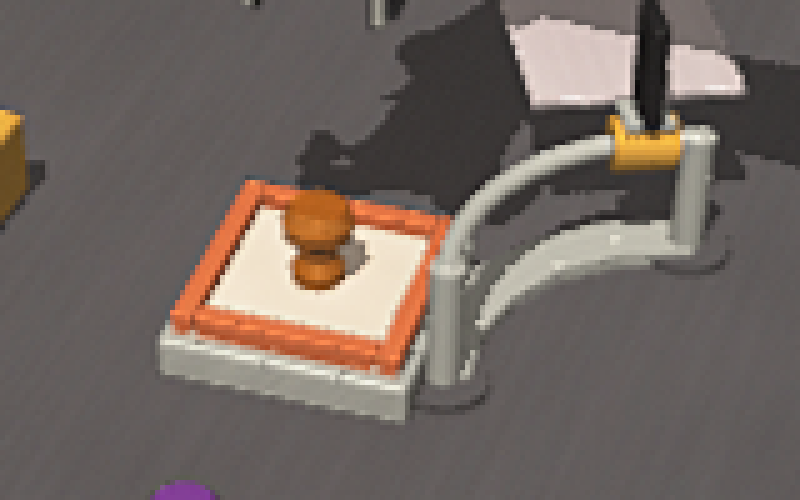

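The knob stands upright mid-floor at (318,240) in the crop, and the bushing is against the far post. Back to the handle.

>>> play_rows([
  [0, -3, -4, 0, -6],
  [0, -7, -8, 0, -14],
  [0, -10, -12.5, 0, -20],
  [0, -11.1, -14.1, 0, -24],
  [0, -11.1, -14.1, 0, -24],
  [0, -11.1, -14.1, 0, -24],
  [0, -11.1, -14.1, 0, -24],
  [0, -11.1, -14.1, 0, -24],
  [0, -11.1, -14.1, 0, -24],
])

```text
clock: 19.65
eef_pos: [473.9, -301.3, 206.8]
tool_rot: [3.141, -0.0, 2.045]
force: [0.2, 0.6, -0.7]
width: 85.2
gripper_force: 0.0
```

```bash
python3 -c "
from h import *
to(472.2,-301.8,135.5,27)"
```

```text
to (472.2, -301.8, 135.5) shift [ 0.03 -0.17  7.13] spin 0.1 at [ 473.9 -301.3  206.8] ang 27.1 q7 1.11 t 19.65 F [ 0.2  0.6 -0.7] w 85.2
```

>>> play_rows([
  [0, 0, -0.17, 2, 0],
  [0, 0, -0.17, 5, 0],
  [0, 0, -0.17, 6.8, 0],
  [0, 0, -0.17, 7.1, 0],
  [0, 0, -0.17, 7.1, 0],
  [1, 0, -0.17, 7.1, 0],
  [1, 0, -0.17, 7.1, 0],
  [1, 0, -0.17, 7.1, 0],
  [1, 0, -0.17, 7.1, 0],
  [1, 0, -0.17, 7.1, 0],
])

```text
clock: 20.65
eef_pos: [471.9, -303.1, 136.3]
tool_rot: [3.14, 0.001, 2.042]
force: [7.4, 5.9, 3.5]
width: 12.5
gripper_force: 9.4
```

>>> play_rows([
  [1, 0, 0, 0, 0],
  [1, 0, 0, 0, 0],
  [1, 0, 0, 0, 0],
])

```text
clock: 20.95
eef_pos: [473.0, -302.5, 136.4]
tool_rot: [3.139, 0.001, 2.044]
force: [4.7, 2.8, 5.2]
width: 9.1
gripper_force: 59.0
```

```bash
python3 - <<'E'
from h import *
s=ctrl.read_state();O=np.array([418.4,-194.1]);p=s['eef_pos'][:2]-O;print(np.hypot(*p),np.degrees(np.arctan2(p[1],p[0])),s['torque'].round(2))
to(*s['eef_pos'])
M=R.from_euler('xyz',s['tool_rot']);a0=np.arctan2(p[1],p[0]);rr=np.hypot(*p)
for k in(3,7,12,17,22,27,32):
    a=a0+np.radians(k);q=O+rr*np.array([np.cos(a),np.sin(a)]);print(k,(M.inv().apply([*(q-s['eef_pos'][:2]),0])/10).round(2))
E
```

```text
121.39214022678793 -63.24568727009028 [ 0.44 -0.6   0.37]
to (np.float64(473.0465723754317), np.float64(-302.49651210466527), np.float64(136.4452158582568)) shift [0. 0. 0.] spin 0 at [ 473.  -302.5  136.4] ang 27.1 q7 1.13 t 20.95 F [4.7 2.8 5.2] w 9.1
3 [0.01 0.64 0.  ]
7 [0.08 1.48 0.  ]
12 [0.25 2.53 0.01]
17 [0.51 3.55 0.01]
22 [0.85 4.55 0.01]
27 [1.29 5.52 0.01]
32 [1.8  6.45 0.01]
```

>>> play_rows([
  [1, 0.02, 0.64, 0, -3],
  [1, 0.08, 1.48, 0, -7],
  [1, 0.25, 2.53, 0, -12],
  [1, 0.51, 3.54, 0, -17],
  [1, 0.87, 4.53, 0, -22],
  [1, 1.3, 5.5, 0, -27],
  [1, 1.82, 6.42, 0, -32],
  [1, 1.82, 6.42, 0, -32],
])

```text
clock: 21.75
eef_pos: [521.4, -256.7, 136.4]
tool_rot: [3.141, 0.001, 2.605]
force: [0.7, 2.0, 4.3]
width: 9.1
gripper_force: 59.3
```

```bash
python3 - <<'E'
from h import *
s=ctrl.read_state();O=np.array([418.4,-194.1]);p=s['eef_pos'][:2]-O;print(np.hypot(*p),np.degrees(np.arctan2(p[1],p[0])),s['torque'].round(2))
to(*s['eef_pos'])
M=R.from_euler('xyz',s['tool_rot']);a0=np.arctan2(p[1],p[0]);rr=120.7
for g in(-26,-21,-16,-11,-6,-2,0,1.5,2.7,4):
    a=np.radians(g);q=O+rr*np.array([np.cos(a),np.sin(a)]);print(g,g-np.degrees(a0),(M.inv().apply([*(q-s['eef_pos'][:2]),0])/10).round(2))
E
```

```text
120.53150715783701 -31.30887838862232 [ 0.13 -0.14  0.01]
to (np.float64(521.3795061939248), np.float64(-256.7343797111068), np.float64(136.4474237621499)) shift [0. 0. 0.] spin 0 at [ 521.4 -256.7  136.4] ang 59.2 q7 1.43 t 21.75 F [0.7 2.  4.3] w 9.1
-26 5.308878388622318 [0.02 1.12 0.  ]
-21 10.308878388622318 [0.16 2.16 0.  ]
-16 15.308878388622318 [0.38 3.19 0.  ]
-11 20.30887838862232 [0.69 4.2  0.  ]
-6 25.30887838862232 [1.09 5.17 0.  ]
-2 29.30887838862232 [1.47 5.92 0.  ]
0 31.30887838862232 [1.68 6.29 0.  ]
1.5 32.80887838862232 [1.85 6.56 0.  ]
2.7 34.00887838862232 [1.98 6.77 0.  ]
4 35.30887838862232 [2.14 7.   0.  ]
```

>>> play_rows([
  [1, 0.02, 1.12, 0, -5.3],
  [1, 0.16, 2.16, 0, -10.3],
  [1, 0.38, 3.19, 0, -15.3],
  [1, 0.69, 4.2, 0, -20.3],
  [1, 1.09, 5.17, 0, -25.3],
  [1, 1.47, 5.92, 0, -29.3],
  [1, 1.68, 6.29, 0, -31.3],
  [1, 1.85, 6.56, 0, -32.8],
  [1, 2.02, 6.82, 0, -34.2],
  [1, 2.02, 6.82, 0, -34.2],
])

```text
clock: 22.75
eef_pos: [538.3, -188.3, 136.4]
tool_rot: [3.141, 0.001, -3.086]
force: [0.0, 3.4, 6.7]
width: 9.5
gripper_force: 59.5
```

```bash
cat > ang.py <<'E'
from h import *
s=ctrl.read_state();O=np.array([418.4,-194.1]);p=s['eef_pos'][:2]-O;print(np.hypot(*p),np.degrees(np.arctan2(p[1],p[0])),s['force'].round(1),s['torque'].round(2))
E
python3 ang.py
```

```text
119.99498242599464 2.792344536503616 [0.  3.4 6.7] [ 0.47 -0.1  -0.24]
```

>>> play_rows([
  [1, 0, 0.3, 0, -1],
  [1, 0, 0.5, 0, -1.5],
  [1, 0, 0.6, 0, -1.5],
  [1, 0, 0.6, 0, -1.5],
])

```text
clock: 23.15
eef_pos: [538.2, -187.2, 136.5]
tool_rot: [-3.137, 0.002, -3.066]
force: [2.2, -6.7, 2.4]
width: 8.8
gripper_force: 60.9
```

```bash
python3 ang.py
```

```text
119.99554152732055 3.2835104924573058 [ 2.2 -6.7  2.4] [-1.11 -0.43 -0.83]
```

The cover is against the shut stop: 6 mm commanded gave 1 mm of motion. Releasing.

>>> play_rows([
  [1, 0, -0.45, 0, 1],
  [0, 0, -0.45, 0, 1],
  [0, 0, -0.45, 0, 1],
  [0, 0, -0.45, 0, 1],
  [0, 0, -0.45, 0, 1],
  [0, 0, -0.45, -3, 1],
  [0, 0, -0.45, -7, 1],
  [0, 0, -0.45, -8, 1],
])

```text
clock: 23.95
eef_pos: [540.2, -187.7, 219.5]
tool_rot: [-3.139, 0.006, -3.076]
force: [1.2, -0.9, -0.0]
width: 85.5
gripper_force: 0.0
```

```bash
python3 - <<'E'
from h import *
to(542,240,200,69)
for n in('side','top'):
    im,d=ctrl.get_image(n);P=cloud(n,d);z=P[...,2]
    m=(np.hypot(P[...,0]-538,P[...,1]+187)<35)&(z>105)&(z<150)
    if m.any(): print('handle',m.sum(),P[m].mean(0),cv2.minAreaRect(P[m][:,:2].astype(np.float32)))
    m=(abs(P[...,0]-614)<75)&(abs(P[...,1]+184)<80)&(z>84)&(z<96);m&=P[...,0]>556;r=cv2.minAreaRect(P[m][:,:2].astype(np.float32));print(n,'plate',r)
E
```

```text
to (542, 240, 200) shift [-2.97 42.67  1.88] spin 24.7 at [ 540.2 -187.7  219.5] ang 93.7 q7 1.78 t 23.95 F [ 1.2 -0.9 -0. ] w 85.5
handle 235 [ 535.71796746 -184.71308248  128.72879778] ((536.7970581054688, -185.6570587158203), (34.49644088745117, 15.05039119720459), 5.102062702178955)
side plate ((614.4908447265625, -183.73092651367188), (116.00898742675781, 116.09300994873047), 2.9613990783691406)
handle 30 [ 527.49036683 -185.68097989  134.28321458] ((531.9088134765625, -186.56765747070312), (19.034507751464844, 9.575254440307617), 7.964073657989502)
top plate ((617.00390625, -182.4998321533203), (114.51748657226562, 112.33100128173828), 3.7053472995758057)
```

>>> play_rows([
  [1, -2.97, 42.67, 3, 24.7],
  [1, -2.97, 42.67, 3, 24.7],
  [1, -2.97, 42.67, 3, 24.7],
  [1, -2.97, 42.67, 3, 24.7],
  [1, -2.97, 42.67, 3, 24.7],
  [1, -2.97, 42.67, 3, 24.7],
  [1, -2.97, 42.67, 3, 24.7],
  [1, -2.97, 42.67, 3, 24.7],
  [1, -2.97, 42.67, 3, 24.7],
  [1, -2.97, 42.67, 3, 24.7],
])

```text
clock: 25.05
eef_pos: [537.5, 246.7, 183.6]
tool_rot: [3.141, -0.004, 2.784]
force: [-0.5, 0.2, -0.7]
width: -0.0
gripper_force: 0.0
```

>>> play_rows([
  [1, 0, 0, 3, 0],
  [1, 0, 0, 5, 0],
  [1, 0, 0, 5, 0],
  [1, 0, 0, 5, 0],
  [1, 0, 0, 5, 0],
  [1, 0, 0, 5, 0],
])

```text
clock: 25.65
eef_pos: [540.7, 240.4, 136.9]
tool_rot: [3.14, 0.001, 2.775]
force: [-0.1, -0.3, -0.3]
width: -0.1
gripper_force: 0.0
```

```bash
python3 - <<'E'
from h import *
to(542.4,239.8,98.2,69)
E
```

```text
to (542.4, 239.8, 98.2) shift [-0.18 -0.    3.87] spin 0.0 at [540.7 240.4 136.9] ang 69.0 q7 0.69 t 25.65 F [-0.1 -0.3 -0.3] w -0.1
```

>>> play_rows([
  [1, -0.15, 0, 1.5, 0],
  [1, -0.15, 0, 2.3, 0],
  [1, -0.15, 0, 2.6, 0],
  [1, -0.15, 0, 2.9, 0],
  [1, -0.15, 0, 3.2, 0],
  [1, -0.15, 0, 3.5, 0],
  [1, -0.15, 0, 3.75, 0],
  [1, -0.15, 0, 3.9, 0],
  [1, -0.15, 0, 3.95, 0],
  [1, -0.15, 0, 3.95, 0],
])

```text
clock: 26.65
eef_pos: [541.4, 239.7, 97.9]
tool_rot: [3.142, 0.0, 2.775]
force: [-1.8, -1.8, 12.8]
width: -0.1
gripper_force: 6.6
```

>>> play_rows([
  [1, 0, 0, -0.5, 0],
  [1, 0, 0, -2, 0],
  [1, 0, 0, -5, 0],
  [1, 0, 0, -10, 0],
  [1, 0, 0, -12, 0],
  [1, 0, 0, -12, 0],
  [1, 0, 0, -12, 0],
])

```text
clock: 27.35
eef_pos: [541.2, 240.0, 217.0]
tool_rot: [3.141, 0.0, 2.776]
force: [-0.0, 0.0, -0.3]
width: -0.3
gripper_force: 0.0
```

```bash
python3 - <<'E'
from h import *
im,d,P=keys()
z=P[...,2];m=(abs(P[...,0]-614)<75)&(abs(P[...,1]+184)<80)&(z>84)&(z<96);m&=P[...,0]>556;print(cv2.minAreaRect(P[m][:,:2].astype(np.float32)))
for t in('cone_center','disc_center','paddle','frit_jar','pick','tin'):
    for r in ctrl.trace('side',t)[:1]:
        mm=r['pixels']&(d>0);print(t,np.round(np.median(P[mm],0)))
E
```

```text
cross 61 76.2
bar 66 88.6
pair 72 88.7
dot 81 89.0
((614.8649291992188, -183.37911987304688), (116.09628295898438, 119.01261138916016), 3.069298267364502)
cone_center [428. 112.  24.]
disc_center [508.  67.  18.]
paddle [760. 134.  15.]
frit_jar [712. 331.  51.]
pick [323. 377.  23.]
tin [ 285. -293.   27.]
```

The cross key is latched, the other three are up, the cover is shut and the bystanders are unmoved, so I'm handing in.

```bash
python3 -c "
from cell import ctrl
print(ctrl.finish_job())"
```

```text
the job is handed in; nothing more can be done
None
```

The job is handed in: the amber knob was placed upright near the middle of the hearth, the cover is shut over it, the cross key is latched with the other three up, and the hand is clear with nothing else moved; the hand-in call gave no verdict, and I couldn't see the knob once the cover was closed.

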